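# Dock the instrument module in the test jig

## Robot

A 7-joint arm with a two-finger parallel gripper is mounted at the origin on the work surface. World frame = base frame: x ahead of the robot, y to its left, z up, the work surface at z = 0. Lengths are in m, angles in rad, forces in N, time in s.
With the tool pointing down it reaches from about 0.35 to 0.9 m from the base axis. Payload 8.1 kg.
Tool frame: the origin (TCP) lies on the mounting face of the last link; the fingertips stand 178 mm ahead of it and the grasp point (between the pads) lies ctrl.grasp_offset ahead of it (ctrl.grasp_offset is the distance from the TCP to the grasp point, in m); z points along the fingers, y is the line along which they close (so a half turn about z gives the same grasp; the last joint's range is limited). The gripper opens to 92 mm and grips with 3 to 60 N. Pads are 19 mm wide; open, the fingers measure 130 mm over their backs; the gripper's body (75 mm by 190 mm) begins 47 mm behind the grasp point.
Start: joints at [-1.345, 0.434, 0.025, 1.573, -0.012, 1.134, -0.075], TCP at [0.202, 0.592, 0.405] pointing down, gripper open.
Joint ranges: [-2.62, 2.62], [-0.44, 2.09], [-1.27, 1.32], [0.08, 2.57], [-1.32, 4.46], [0.12, 2], [-2.74, 2.74]. Speed limits (rad/s): [2.22, 2.22, 3.01, 3.01, 3.14, 3.14, 3.14].

## Interface

Orientations are given as a unit quaternion [x, y, z, w].
In Python, from cell import ctrl gives the robot as it stands.
- The arm moves only by the tool apply_moves, never from a script. Its argument "targets" is a list of rows, each an object with "linear": the shift along the tool's x, y, z in units of 0.4 m (1.0 is 0.4 m), a list of three; "spin": the turn about the tool's z in units of 45 degrees (1.0 is 45 degrees); "fingers": the gripper's target within -1 to 1 (shut at 1, half-way at 0, fully open at -1). A call has 1 to 8 rows; each row is the pose to reach, as a shift and turn from the pose commanded when the call began, along the tool's axes at that moment; what a row does not reach only later rows make up. A row lasts 1/10 s, in which the tool goes at most 50 mm and 8.59 degrees, less where a joint would pass 70% of its speed; a pose out of reach is approached as far as the arm can. A call with a number of a shift or a turn outside -1 to 1 is refused whole. A call with a gripper value outside its range is refused whole. The fingers move at their own pace and stop on an object; the grip force is fixed at half the most. Time passes only in rows, so rows that repeat a pose let the fingers close. It gives the time, the measured TCP pose, the force, the opening and the grip force at its end, in the units of the state.
- ctrl.read_state(): the state, without advancing time (a new reading comes with each control period).
- ctrl.camera(name): name is "scene" or "top"; returns the picture (384x512x3 uint8, blue, green, red); there is no depth.
- ctrl.camera_info(name): a dict with "camera_matrix" (3x3 intrinsics, pixels), "origin" and "rotation" of the camera in the world. Camera axes: x right, y down, z forward; pixel columns grow to the right and rows downward; lengths in m; the calibration is good to about 2 mm. A picture is of the moment at which its call begins. camera_info takes no time and is no camera call.
- ctrl.finish_job(): hands the job in; it is judged then, once.
The state is a dict: "time": time; "q": joint angles; "joint_vel": joint speeds; "tau": joint torques, N m; "position": TCP position; "tcp_rot": TCP orientation; "contact_force": force on the tool from outside, world axes, zero at the start; "ft_torque": the same for the moment, N m; "gripper_width": finger opening in m; "grasp_force": force on a finger pad.
Only numpy, scipy, OpenCV 4.12 (cv2) and the standard library are available. Lean on these libraries where they do the work, as an engineer would, in place of code of your own. Each camera call takes 0.05 s, during which the arm holds its last target. There are 200 camera calls.

## Task

Push the silver instrument module along the bench into the corner of the test jig, so that its long side sits flush along the yellow rail and its contact end is right up against the blue test block. Only push it with the fingers: keep it flat on the bench and do not lift it. Leave the tape roll, the screwdriver and the tumbler where they are.

Things in the scene. Friction and masses are not known exactly. Their poses are not given: they have to be found in the camera images.
- module: Silver aluminium box, 90 mm (its x) by 140 mm (its y) by 50 mm high, about 0.55 kg, loose; slides under a few newtons; too wide to grip. Grey end caps, narrow grey stripes across the top; a black panel on top lies towards the contact end, its +y end (three brass contacts). Starts on the -x, -y side of its place in the jig, turned at most 0.3 rad from it. Origin: centre of its underside.
- jig: Test jig fixed to the bench: yellow rail and blue test block in an L, open towards the robot. Origin: its inner corner, on the bench. The block fills y = 0 to 60 mm, x = -90 to 0, 45 mm high (lamp 4 mm more); its face to push against is the plane y = 0. The rail runs along the jig's y axis (see rail_mid); its face to push against is the plane x = 0.
- rail_mid (a point): Middle of the top edge of the yellow rail's pushing face; axes as the jig's. The rail is 310 mm long (jig y = -250 to +60 mm), 25 mm thick (x = 0 to 25) and 30 mm high, with flat bolt heads 3 mm high on top.
- seat (a point): Where the module's origin lies when docked: 45 mm from the rail face, 70 mm from the block face (jig x = -45, y = -70 mm), on the bench; axes as the jig's, and the docked module's axes are parallel to them. Orange lines on the bench outline the place.
- tape_roll: Bystander: tan roll of tape lying flat, 90 mm across, 25 mm high, loose; origin: centre of its underside.
- screwdriver: Bystander: screwdriver with a red handle, 200 mm long, lying loose along its own x axis (handle towards -x); origin: about the middle of its length, on the bench.
- tumbler: Bystander: black drinking tumbler with a steel rim, 71 mm across at the top, 161 mm tall, loose; origin: centre of its underside.
There are look-alikes about, which are no part of the job. What is shaped like the module but brown or turquoise is not meant.

How it is judged:
By the outcome, as a careful person would: the job done as asked, in the order asked, and still so for the second after the job is handed in, with the robot touching nothing.
It also fails if it takes over 48 s, if anything falls off the work surface, if the arm or the gripper's body presses on something with over 40 N, if the wrist force passes 120 N, or if a joint passes its speed limit or range.

## Working session

There is one attempt and no reset: what is moved stays moved. The work goes in short steps, Python scripts to look and compute and a tool call to move; the robot and the scene stay as the last step left them, time stands still between calls to the robot, and variables do not carry over. Pictures are saved under pics/ and viewed, at most 10 in all, crops included, and the job is handed in when it is done.

Besides the shell and the picture viewer there is one more tool, called after "Request:" by a JSON object that holds its "method" and its "body", one argument or row to a line. apply_moves: Moves the arm, as the interface text tells. Its arguments: {"type":"object","properties":{"targets":{"type":"array"}},"required":["targets"]}

```bash
mkdir -p pics; ls
python3 - <<'E'
from cell import ctrl
import cv2
for n in("top","scene"):
    im=ctrl.camera(n); cv2.imwrite(f"pics/{n}0.png",im)
    i=ctrl.camera_info(n); print(n,i)
s=ctrl.read_state();print(s,ctrl.grasp_offset)
E
```

```text
pics
top {'camera_matrix': array([[423.38442836,   0.        , 262.5169113 ],
       [  0.        , 423.38442836, 188.45813581],
       [  0.        ,   0.        ,   1.        ]]), 'origin': array([ 0.38039893, -0.03016495,  1.20126989]), 'rotation': array([ 0.71384568, -0.69514426,  0.05885887, -0.06111001])}
scene {'camera_matrix': array([[443.47708437,   0.        , 258.49856794],
       [  0.        , 443.47708437, 185.05098253],
       [  0.        ,   0.        ,   1.        ]]), 'origin': array([ 1.0096281 , -0.3341243 ,  0.97112239]), 'rotation': array([ 0.84939459,  0.4568312 , -0.12227675, -0.23427011])}
{'time': 0.1, 'q': array([-1.34457962,  0.43515573,  0.02496828,  1.57405032, -0.01160124,
        1.13394976, -0.07509246]), 'joint_vel': array([ 0.0004677 , -0.00050124,  0.0001746 , -0.00205279,  0.00033773,
        0.0004952 , -0.0006982 ]), 'tau': array([ 2.25436655e-03, -6.69117951e+01,  9.87518951e-01, -3.15145111e+01,
       -6.04443136e-02,  3.73873953e-02,  1.69401517e-05]), 'position': array([0.2017842 , 0.59130318, 0.40400458]), 'tcp_rot': array([ 1.63697282e-01,  9.86510363e-01, -7.07075441e-04, -5.34221202e-05]), 'contact_force': array([-0.18975329, -0.37119462, -0.61542297]), 'ft_torque': array([-0.02424401,  0.00865195,  0.00465537]), 'grasp_force': 0.0, 'gripper_width': 0.0918076951429427} 0.1592
```

View pics/top0.png

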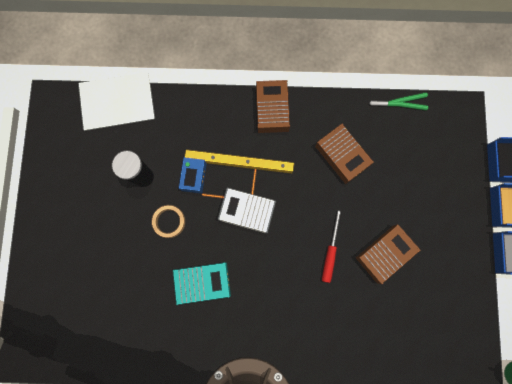

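View pics/scene0.png

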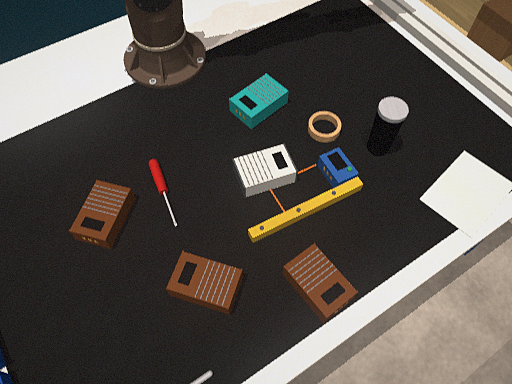

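The top view shows the jig's rail at about (185–293, 152–170), the block at (192,175), and the silver module at (247,210) with its contact end facing left. The tape roll is at (168,221) and the tumbler at (127,165). Next I'll measure these.

```bash
cat > h.py <<'E'
import numpy as np, cv2
from cell import ctrl
from scipy.spatial.transform import Rotation as R
def cast(n,uv,z):
    i=ctrl.camera_info(n); K=i["camera_matrix"]; r=R.from_quat(i["rotation"]).as_matrix(); o=i["origin"]
    uv=np.atleast_2d(uv).astype(float); d=(r@np.linalg.inv(K)@np.c_[uv,np.ones(len(uv))].T).T
    return (o+d*((z-o[2])/d[:,2])[:,None])[:,:2]
def proj(n,P):
    i=ctrl.camera_info(n); r=R.from_quat(i["rotation"]).as_matrix()
    p=(np.atleast_2d(P)-i["origin"])@r@i["camera_matrix"].T; return p[:,:2]/p[:,2:]
def big(m):
    c=max(cv2.findContours(m,cv2.RETR_EXTERNAL,cv2.CHAIN_APPROX_NONE)[0],key=cv2.contourArea); return c[:,0,:]
def masks(im,roi):
    h=cv2.cvtColor(im,cv2.COLOR_BGR2HSV); k=np.zeros(im.shape[:2],np.uint8); x0,y0,x1,y1=roi; k[y0:y1,x0:x1]=255
    f=lambda lo,hi: cv2.inRange(h,np.array(lo),np.array(hi))&k
    return dict(rail=f((20,120,90),(35,255,255)),block=f((100,110,50),(125,255,255)),
                silver=cv2.morphologyEx(f((0,0,90),(179,70,255)),cv2.MORPH_CLOSE,np.ones((7,7))))
E
python3 - <<'E'
from h import *
for n,roi in(("top",(150,130,310,245)),("scene",(220,120,370,250))):
    im=cv2.imread(f"pics/{n}0.png"); m=masks(im,roi)
    for k,z in(("rail",.03),("block",.045),("silver",.05)):
        c=big(m[k]); P=cast(n,c,z); r=cv2.minAreaRect(P.astype(np.float32)*1000)
        print(n,k,cv2.contourArea(c),np.round(r[0]),np.round(r[1],1),round(r[2],1)); print(np.round(cv2.boxPoints(r)).tolist())
im=cv2.imread("pics/top0.png")[120:260,110:320]
cv2.imwrite("pics/c1.png",cv2.resize(im,None,fx=3.7,fy=3.7,interpolation=cv2.INTER_CUBIC))
E
```

```text
top rail 1030.0 [659.  46.] [311.6  32.1] 84.5
[[628.0, -108.0], [660.0, -111.0], [690.0, 199.0], [658.0, 202.0]]
top block 717.5 [611. 174.] [67.9 93.7] 84.9
[[562.0, 144.0], [655.0, 136.0], [661.0, 203.0], [568.0, 212.0]]
top silver 1667.0 [517.  18.] [139.9  94.1] 76.4
[[455.0, -39.0], [547.0, -61.0], [580.0, 75.0], [488.0, 97.0]]
scene rail 1624.5 [665.  41.] [315.   37.2] 84.6
[[631.0, -114.0], [668.0, -117.0], [698.0, 196.0], [661.0, 200.0]]
scene block 942.5 [615. 165.] [79.6 95.7] 84.5
[[564.0, 130.0], [659.0, 120.0], [667.0, 200.0], [572.0, 209.0]]
scene silver 2071.0 [529.  13.] [141.1 116.4] 76.4
[[456.0, -42.0], [569.0, -70.0], [602.0, 67.0], [489.0, 95.0]]
```

View pics/c1.png

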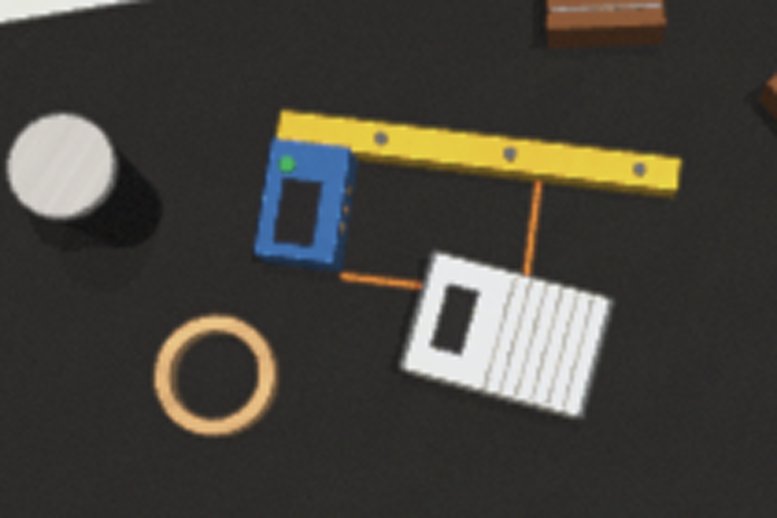

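The crop shows the module about 8° off the jig's direction and clear of it, with the orange outline visible. The jig corner is at about (660,142) mm with yaw −5.5°. The module is at about (518,18) mm with yaw −13.6°. I'll start by moving the open gripper behind the module's −x side.

Request:
{"method": "apply_moves", "body": {
  "targets": [
    {"linear":[-0.58,-0.7,0],"spin":-0.298,"fingers":-1},
    {"linear":[-0.58,-0.7,0],"spin":-0.298,"fingers":-1},
    {"linear":[-0.58,-0.7,0],"spin":-0.298,"fingers":-1},
    {"linear":[-0.58,-0.7,0],"spin":-0.298,"fingers":-1},
    {"linear":[-0.58,-0.7,0],"spin":-0.298,"fingers":-1},
    {"linear":[-0.58,-0.7,0],"spin":-0.298,"fingers":-1},
    {"linear":[-0.58,-0.7,0],"spin":-0.298,"fingers":-1},
    {"linear":[-0.58,-0.7,0],"spin":-0.298,"fingers":-1}
  ]
}}

```text
time: 0.9
position: [0.3322, 0.2466, 0.4046]
tcp_rot: [0.05, 0.999, -0.001, -0.0]
contact_force: [0.1, 0.3, 0.0]
gripper_width: 0.0914
grasp_force: 0.0
```

Request:
{"method": "apply_moves", "body": {
  "targets": [
    {"linear":[-0.27,-0.52,0],"spin":0,"fingers":-1},
    {"linear":[-0.27,-0.52,0],"spin":0,"fingers":-1},
    {"linear":[-0.27,-0.52,0],"spin":0,"fingers":-1},
    {"linear":[-0.27,-0.52,0],"spin":0,"fingers":-1},
    {"linear":[-0.27,-0.52,0],"spin":0,"fingers":-1},
    {"linear":[-0.27,-0.52,0],"spin":0,"fingers":-1},
    {"linear":[-0.27,-0.52,0],"spin":0,"fingers":-1},
    {"linear":[-0.27,-0.52,0],"spin":0,"fingers":-1}
  ]
}}

```text
time: 1.7
position: [0.4184, 0.0353, 0.4045]
tcp_rot: [0.047, 0.999, 0.0, -0.0]
contact_force: [0.3, 0.6, 0.3]
gripper_width: 0.0918
grasp_force: 0.0
```

Run:
```python
from h import *
im=ctrl.camera("scene"); m=masks(im,(220,120,370,250))
s=ctrl.read_state();print(s['position'],s['tcp_rot'])
cv2.imwrite("pics/s1.png",im)
print(np.round(cast("top",[[201,264],[229,264],[168,221],[180,221]],.05),3))
```

```text
[0.41840853 0.03552432 0.40456811] [ 4.62953195e-02  9.98927756e-01  1.18385019e-04 -2.59713567e-04]
[[0.368 0.135]
 [0.37  0.06 ]
 [0.481 0.231]
 [0.482 0.198]]
```

View pics/s1.png

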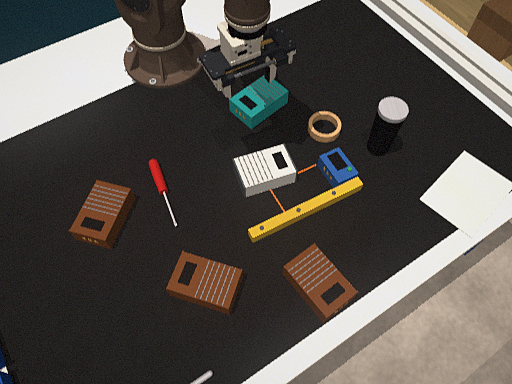

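The gripper is above the gap between the turquoise module at (258,100) and the silver one at (265,168), so I'll descend.

Request:
{"method": "apply_moves", "body": {
  "targets": [
    {"linear":[0,-0.02,0.1],"spin":0,"fingers":-1},
    {"linear":[0,-0.02,0.2],"spin":0,"fingers":-1},
    {"linear":[0,-0.02,0.3],"spin":0,"fingers":-1},
    {"linear":[0,-0.02,0.4],"spin":0,"fingers":-1},
    {"linear":[0,-0.02,0.48],"spin":0,"fingers":-1},
    {"linear":[0,-0.02,0.52],"spin":0,"fingers":-1},
    {"linear":[0,-0.02,0.535],"spin":0,"fingers":-1},
    {"linear":[0,-0.02,0.535],"spin":0,"fingers":-1}
  ]
}}

```text
time: 2.55
position: [0.4178, 0.0271, 0.1904]
tcp_rot: [0.047, 0.999, 0.0, -0.001]
contact_force: [0.1, 0.3, -0.4]
gripper_width: 0.0916
grasp_force: 0.0
```

Request:
{"method": "apply_moves", "body": {
  "targets": [
    {"linear":[-0.04,0,0],"spin":0,"fingers":-1},
    {"linear":[-0.07,0,0],"spin":0,"fingers":-1},
    {"linear":[-0.1,0,0],"spin":0,"fingers":-1},
    {"linear":[-0.13,0,0],"spin":0,"fingers":-1},
    {"linear":[-0.16,0,0],"spin":0,"fingers":-1},
    {"linear":[-0.19,0,0],"spin":0,"fingers":-1},
    {"linear":[-0.22,0,0],"spin":0,"fingers":-1},
    {"linear":[-0.24,0,0],"spin":0,"fingers":-1}
  ]
}}

```text
time: 3.35
position: [0.5149, 0.0172, 0.1907]
tcp_rot: [0.047, 0.999, 0.0, 0.0]
contact_force: [-3.4, 0.9, 2.5]
gripper_width: 0.0916
grasp_force: 2.0
```

```bash
cat > look.py <<'E'
from h import *
import sys
t=sys.argv[1]; im=ctrl.camera("scene"); im2=ctrl.camera("top")
f=lambda a,x0,y0,x1,y1: cv2.resize(a[y0:y1,x0:x1],(400,300),interpolation=cv2.INTER_CUBIC)
cv2.imwrite(f"pics/{t}.png",np.vstack([f(im,220,100,380,220+20),f(im2,150,120,310,240)]))
s=ctrl.read_state(); print(s['time'],s['position'],s['tcp_rot'],s['contact_force'])
E
python3 look.py p1
```

```text
3.45 [0.5152298  0.01713992 0.19079094] [ 4.74798393e-02  9.98871581e-01 -4.29503525e-05  1.10786580e-03] [-0.53918072  0.16633184 -0.08950456]
```

View pics/p1.png

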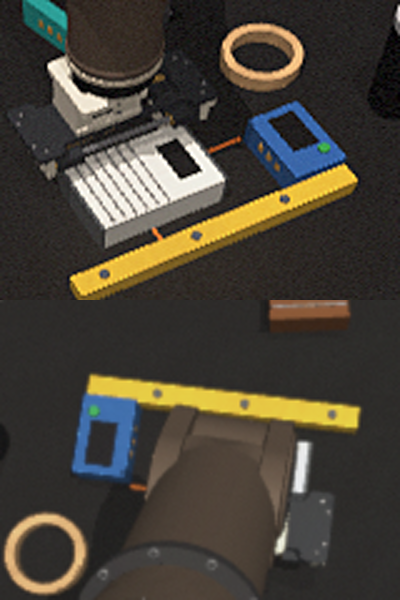

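The module is pushed squarely and lies parallel to the rail, with about 33 mm still to go. I'll continue with finer steps.

Request:
{"method": "apply_moves", "body": {
  "targets": [
    {"linear":[-0.02,0,0],"spin":0,"fingers":-1},
    {"linear":[-0.04,0,0],"spin":0,"fingers":-1},
    {"linear":[-0.055,0,0],"spin":0,"fingers":-1},
    {"linear":[-0.065,0,0],"spin":0,"fingers":-1},
    {"linear":[-0.07,0,0],"spin":0,"fingers":-1},
    {"linear":[-0.074,0,0],"spin":0,"fingers":-1},
    {"linear":[-0.077,0,0],"spin":0,"fingers":-1}
  ]
}}

```text
time: 4.15
position: [0.5432, 0.0144, 0.1906]
tcp_rot: [0.047, 0.999, 0.0, -0.001]
contact_force: [-9.3, 0.9, 7.3]
gripper_width: 0.0919
grasp_force: 5.0
```

Request:
{"method": "apply_moves", "body": {
  "targets": [
    {"linear":[-0.003,0,0],"spin":0,"fingers":-1},
    {"linear":[-0.006,0,0],"spin":0,"fingers":-1},
    {"linear":[-0.008,0,0],"spin":0,"fingers":-1},
    {"linear":[-0.01,0,0],"spin":0,"fingers":-1}
  ]
}}

```text
time: 4.55
position: [0.5443, 0.0143, 0.19]
tcp_rot: [0.047, 0.999, 0.0, -0.005]
contact_force: [-20.4, 2.2, 14.1]
gripper_width: 0.0914
grasp_force: 10.4
```

The rail stopped the module at about 20 N. I'll back off, lift over, close the fingers and go to the module's −y end.

Request:
{"method": "apply_moves", "body": {
  "targets": [
    {"linear":[0.05,0,0],"spin":0,"fingers":-1},
    {"linear":[0.06,0,-0.1],"spin":0,"fingers":-1},
    {"linear":[0.06,0,-0.2],"spin":0,"fingers":1},
    {"linear":[0.0,-0.1,-0.22],"spin":0,"fingers":1},
    {"linear":[-0.08,-0.2,-0.22],"spin":0,"fingers":1},
    {"linear":[-0.146,-0.295,-0.22],"spin":0,"fingers":1},
    {"linear":[-0.146,-0.295,-0.22],"spin":0,"fingers":1},
    {"linear":[-0.146,-0.295,-0.22],"spin":0,"fingers":1}
  ]
}}

```text
time: 5.35
position: [0.5957, -0.1106, 0.2788]
tcp_rot: [0.049, 0.999, -0.0, 0.001]
contact_force: [-0.6, 0.8, 0.1]
gripper_width: 0.0482
grasp_force: 0.0
```

```bash
python3 look.py p2
```

```text
5.45 [ 0.59507868 -0.10800733  0.27852211] [ 4.69149987e-02  9.98898797e-01  4.09358665e-04 -8.77781037e-05] [-0.11967037  0.24079297 -0.59743252]
```

View pics/p2.png

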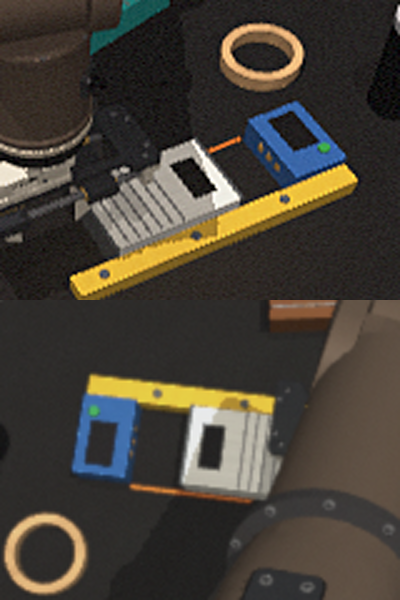

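The top view shows the module flat along the rail, about 55 mm from the block. I'll descend and push towards the block.

Request:
{"method": "apply_moves", "body": {
  "targets": [
    {"linear":[0.01,0,0],"spin":0,"fingers":1},
    {"linear":[0.01,0,0.08],"spin":0,"fingers":1},
    {"linear":[0.01,0,0.16],"spin":0,"fingers":1},
    {"linear":[0.01,0,0.21],"spin":0,"fingers":1},
    {"linear":[0.01,0,0.22],"spin":0,"fingers":1},
    {"linear":[0.01,0.04,0.22],"spin":0,"fingers":1},
    {"linear":[0.01,0.08,0.22],"spin":0,"fingers":1},
    {"linear":[0.01,0.11,0.22],"spin":0,"fingers":1}
  ]
}}

```text
time: 6.25
position: [0.596, -0.0624, 0.192]
tcp_rot: [0.046, 0.999, 0.0, 0.001]
contact_force: [-1.4, -2.8, 1.1]
gripper_width: 0.0001
grasp_force: 1.4
```

Request:
{"method": "apply_moves", "body": {
  "targets": [
    {"linear":[0,0.02,0],"spin":0,"fingers":1},
    {"linear":[0,0.04,0],"spin":0,"fingers":1},
    {"linear":[0,0.06,0],"spin":0,"fingers":1},
    {"linear":[0,0.08,0],"spin":0,"fingers":1},
    {"linear":[0,0.09,0],"spin":0,"fingers":1}
  ]
}}

```text
time: 6.75
position: [0.599, -0.0282, 0.191]
tcp_rot: [0.047, 0.999, 0.0, 0.0]
contact_force: [-0.3, -4.1, 3.0]
gripper_width: 0.0007
grasp_force: 2.3
```

Request:
{"method": "apply_moves", "body": {
  "targets": [
    {"linear":[0,0.01,0],"spin":0,"fingers":1},
    {"linear":[0,0.02,0],"spin":0,"fingers":1},
    {"linear":[0,0.026,0],"spin":0,"fingers":1},
    {"linear":[0,0.03,0],"spin":0,"fingers":1},
    {"linear":[0,0.033,0],"spin":0,"fingers":1}
  ]
}}

```text
time: 7.25
position: [0.6001, -0.016, 0.1907]
tcp_rot: [0.048, 0.999, -0.0, 0.0]
contact_force: [0.2, -4.9, 2.2]
gripper_width: 0.0006
grasp_force: 2.5
```

Request:
{"method": "apply_moves", "body": {
  "targets": [
    {"linear":[0,0.004,0],"spin":0,"fingers":1},
    {"linear":[0,0.008,0],"spin":0,"fingers":1},
    {"linear":[0,0.012,0],"spin":0,"fingers":1},
    {"linear":[0,0.015,0],"spin":0,"fingers":1},
    {"linear":[0,0.018,0],"spin":0,"fingers":1}
  ]
}}

```text
time: 7.75
position: [0.6002, -0.0126, 0.1908]
tcp_rot: [0.049, 0.999, -0.002, -0.0]
contact_force: [-3.1, -19.0, 6.7]
gripper_width: 0.0005
grasp_force: 9.9
```

It's up against the block at 19 N and at the expected position. I'll back off, raise and check.

Request:
{"method": "apply_moves", "body": {
  "targets": [
    {"linear":[0,-0.05,0],"spin":0,"fingers":1},
    {"linear":[0,-0.1,0],"spin":0,"fingers":1},
    {"linear":[0,-0.12,-0.1],"spin":0,"fingers":1},
    {"linear":[0.1,-0.2,-0.22],"spin":0,"fingers":-1},
    {"linear":[0.2,-0.3,-0.3],"spin":0,"fingers":-1},
    {"linear":[0.3,-0.35,-0.3],"spin":0,"fingers":-1},
    {"linear":[0.4,-0.35,-0.3],"spin":0,"fingers":-1},
    {"linear":[0.5,-0.35,-0.3],"spin":0,"fingers":-1}
  ]
}}

```text
time: 8.55
position: [0.389, -0.1296, 0.3111]
tcp_rot: [0.048, 0.999, 0.0, 0.001]
contact_force: [-0.6, -0.5, 1.0]
gripper_width: 0.036
grasp_force: 0.0
```

```bash
sed -i 's/^s=ctrl/cv2.imwrite(f"pics\/{t}_top.png",im2); cv2.imwrite(f"pics\/{t}_sc.png",im)\ns=ctrl/' look.py; python3 look.py p3
python3 - <<'E'
from h import *
im=cv2.imread("pics/p3_top.png"); m=masks(im,(150,130,310,215)); r=cv2.minAreaRect(cast("top",big(m["silver"]),.05).astype(np.float32)*1000); print(r)
E
```

```text
8.65 [ 0.38343613 -0.12832327  0.30949867] [ 0.04835571  0.99882159  0.00184996 -0.00370628] [ 1.14515686 -0.35723907  0.4259474 ]
((609.0693359375, 82.21894836425781), (154.86390686035156, 107.54405975341797), 84.87158203125)
```

View pics/p3.png

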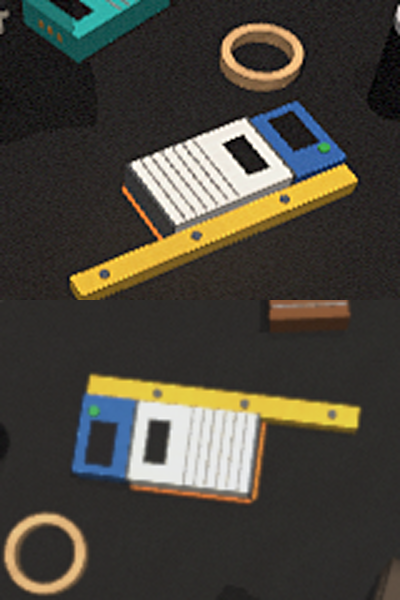

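The module is docked against the block and the rail. I'll do one gentle confirming push against the rail with both fingers.

Request:
{"method": "apply_moves", "body": {
  "targets": [
    {"linear":[0,0.12,0],"spin":0,"fingers":-1},
    {"linear":[-0.05,0.24,0],"spin":0,"fingers":-1},
    {"linear":[-0.12,0.35,0],"spin":0,"fingers":-1},
    {"linear":[-0.2,0.45,0],"spin":0,"fingers":-1},
    {"linear":[-0.27,0.54,0],"spin":0,"fingers":-1},
    {"linear":[-0.27,0.56,0],"spin":0,"fingers":-1},
    {"linear":[-0.27,0.56,0],"spin":0,"fingers":-1},
    {"linear":[-0.27,0.56,0],"spin":0,"fingers":-1}
  ]
}}

```text
time: 9.45
position: [0.5184, 0.0832, 0.3102]
tcp_rot: [0.047, 0.999, -0.0, -0.001]
contact_force: [-0.1, -0.8, -0.1]
gripper_width: 0.0917
grasp_force: 0.0
```

Request:
{"method": "apply_moves", "body": {
  "targets": [
    {"linear":[0,0,0.1],"spin":0,"fingers":-1},
    {"linear":[0,0,0.2],"spin":0,"fingers":-1},
    {"linear":[0,0,0.28],"spin":0,"fingers":-1},
    {"linear":[0,0,0.3],"spin":0,"fingers":-1},
    {"linear":[-0.03,0,0.3],"spin":0,"fingers":-1},
    {"linear":[-0.055,0,0.3],"spin":0,"fingers":-1},
    {"linear":[-0.07,0,0.3],"spin":0,"fingers":-1},
    {"linear":[-0.076,0,0.3],"spin":0,"fingers":-1}
  ]
}}

```text
time: 10.25
position: [0.5494, 0.0806, 0.1918]
tcp_rot: [0.047, 0.999, 0.0, -0.001]
contact_force: [-10.8, 1.0, 6.3]
gripper_width: 0.092
grasp_force: 5.7
```

Request:
{"method": "apply_moves", "body": {
  "targets": [
    {"linear":[-0.003,0,0],"spin":0,"fingers":-1},
    {"linear":[-0.006,0,0],"spin":0,"fingers":-1},
    {"linear":[-0.009,0,0],"spin":0,"fingers":-1},
    {"linear":[-0.012,0,0],"spin":0,"fingers":-1}
  ]
}}

```text
time: 10.65
position: [0.5507, 0.0805, 0.1911]
tcp_rot: [0.047, 0.999, 0.0, -0.005]
contact_force: [-22.2, 1.6, 15.9]
gripper_width: 0.0918
grasp_force: 11.5
```

The module is firm against the rail at the same offset as before. I'll retreat clear and take a final look.

Request:
{"method": "apply_moves", "body": {
  "targets": [
    {"linear":[0.05,0,0],"spin":0,"fingers":-1},
    {"linear":[0.08,0,0],"spin":0,"fingers":-1},
    {"linear":[0.08,0,-0.1],"spin":0,"fingers":-1},
    {"linear":[0.1,0,-0.22],"spin":0,"fingers":-1},
    {"linear":[0.2,-0.1,-0.3],"spin":0,"fingers":-1},
    {"linear":[0.3,-0.2,-0.3],"spin":0,"fingers":-1},
    {"linear":[0.4,-0.3,-0.3],"spin":0,"fingers":-1},
    {"linear":[0.4,-0.35,-0.3],"spin":0,"fingers":-1}
  ]
}}

```text
time: 11.45
position: [0.3794, -0.0448, 0.3116]
tcp_rot: [0.047, 0.999, 0.001, 0.001]
contact_force: [0.5, -1.1, 0.4]
gripper_width: 0.0917
grasp_force: 0.0
```

```bash
python3 look.py p4
```

```text
11.55 [ 0.37870786 -0.04782362  0.31158389] [5.02704088e-02 9.98735605e-01 2.00641536e-04 1.94839821e-04] [0.88088593 0.74799736 0.5242223 ]
```

View pics/p4.png

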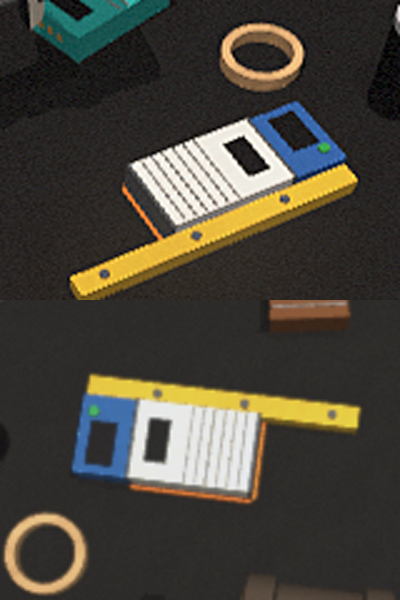

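The module is seated and the bystanders haven't moved. The panel may have shifted very slightly in the scene crop, so I'll quantify it.

Run:
```python
from h import *
g=lambda t,n:cv2.cvtColor(cv2.imread(f"pics/{t}_{n}.png"),cv2.COLOR_BGR2GRAY).astype(np.float32)
for n,(c0,r0,c1,r1) in(("sc",(268,140,338,200)),("top",(200,157,258,202))):
    for a,(x0,y0,x1,y1) in (("mod",(c0,r0,c1,r1)),):
        A,B=g("p3",n)[y0:y1,x0:x1],g("p4",n)[y0:y1,x0:x1]
        print(n,cv2.phaseCorrelate(A,B,cv2.createHanningWindow(A.shape[::-1],cv2.CV_32F)))
a,b=[cv2.imread(f"pics/{t}_sc.png")[140:190,290:340] for t in("p3","p4")]
t=[cv2.imread(f"pics/{t}_top.png")[155:205,180:230] for t in("p3","p4")]
cv2.imwrite("pics/d.png",cv2.resize(np.vstack([np.hstack([a,b]),np.hstack(t)]),(600,600),interpolation=cv2.INTER_NEAREST))
```

```text
sc ((0.18381719613859815, 0.5689343507536613), 0.9916112153618424)
top ((0.08977302369488882, 0.07460938830215369), 0.9545923081150761)
```

View pics/d.png

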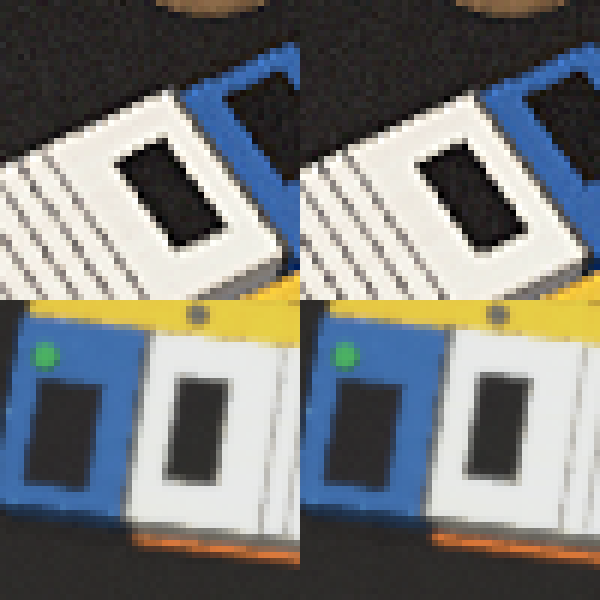

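The last push moved the module about 1 mm towards the rail. Any gap at the block is within a few tenths of a millimetre, so I'm handing in.

```bash
python3 -c "
from cell import ctrl
print(ctrl.finish_job())"
```

```text
the job is handed in; nothing more can be done
None
```

The module is docked in the jig, with its long side flush along the yellow rail and its contact end up against the blue block. It was only pushed, the bystanders weren't touched, and I handed in at about 11.6 s.

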